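Pack the fan and close up the prop case

TASK

Lay the red fan frame from the turntable lengthwise in the empty, padded bay of the blue prop case, setting it down rather than dropping it. Then tip the lid over until it is fully shut, and after that swing the red-handled clamp over until it is fully down on the lid. Leave the turntable and all the other props standing where they are.

Things in the scene. Friction and masses are not known exactly. Their poses are not given: they have to be found in the camera images.
- fan_mid (a point): centre of the folded, red lacquered fan frame, a loose stiff bar 160 long (its own x), 24 wide (its y) and 28 high (its z, up), 120 g, brass tip at +x and brass rivet at -x. It lies on the turntable roughly along a radius, inside a low brass inlay line (2 mm high, no obstacle); the turntable's top is at z = 26 mm, so the centre starts at z = 40 mm. The turntable (birch disc, 370 mm across) turns, with some friction, if it is pushed
- bay (a point): centre of the top of the grey pad (3 mm thick, 190 x 85 mm) on the floor of the empty bay, 11 mm above the table; x runs along the bay (as the case's x), y across it, z up. The bay measures 194 by 89 mm inside and takes the fan lengthwise; which of the two bays is empty varies
- case: the blue prop case with aluminium edges, fixed to the table: 210 (its x) by 200 (its y) by 65 mm high, walls and floor 8 mm; origin at the centre of its underside, x points away from the robot to the hinge side, y to the left, z up. A 6 mm divider along x, 58 mm high from the table, parts it into two bays with centres at y = +47.5 and -47.5 mm
- lid_hinge (a point): middle of the lid's hinge axis (which runs along the case's y), at the case's x = +105 mm, 65 mm above the table; axes as the case's
- lid_edge (a point): middle of the lid's free edge, on its outer face; 210 mm from the hinge. The lid is a flat blue panel 210 x 200 x 12 mm with aluminium edging, no handle; shut, it lies on the rim, outer face 77 mm above the table. Its own x points from the free edge to the hinge, y along the hinge, z out of the outer face (up when shut)
- lid (a joint): lid angle, rad: 0 shut, pi/2 upright, more leans back away from the robot; starts 1.6 to 2.0 (stop at 2.1). The hinge is stiff (0.5 N m), so the lid stays where it is left; push its outer face from behind, with a few newtons, to tip it shut
- clamp_pivot (a point): pivot of the clamp, on a 28 mm wide bracket (top 97 mm above the table) on the outside of the case's left wall: case x = -68, y = +113 mm, 87 mm above the table; axes as the case's. The clamp turns about the case's x axis
- clamp_tip (a point): free end of the clamp arm, on its centre line, 100 mm from the pivot. The arm is 16 mm wide and 12 mm thick; its outer 40 mm is a red handle 22 mm wide and 16 mm thick
- clamp (a joint): clamp angle, rad: 0 fully down (arm level, pointing along the case's -y over the lid, handle top 95 mm above the table), pi/2 arm straight up, more leans outwards to the case's +y; starts 1.6 to 2.1. It stays where it is left (friction 0.12 N m, no spring); pushing it over takes one to three newtons at the handle
- perfume: green glass perfume bottle, 62 mm across, 115 high, on the turntable; origin at the centre of its underside; bystander
- candlestick: silver-plated candlestick, 80 mm across its foot, 165 high, on the turntable; origin at the centre of its underside; bystander
- teacup: white porcelain teacup, 84 mm across with a handle, 62 high, on the turntable; origin at the centre of its underside; bystander
- powder: blue and brass powder tin, 70 mm across, 42 high, standing in the other bay of the case; origin at the centre of its underside; bystander
- decanter: amber decanter, 70 mm across, 170 high, on the table; origin at the centre of its underside; bystander
- goblet: brass goblet, 70 mm across, 130 high, on the table; origin at the centre of its underside; bystander
- bell: copper hand bell, 72 mm across, 125 high, on the table; origin at the centre of its underside; bystander
There are look-alikes about, which are no part of the job. Of the things like the part that bears fan_mid, leave any that is purple; of the rest the smaller one is meant.

How it is judged (in metres and radians):
On the way, in this order (a step that is already met when the one before it is completed fails the run):
1. the fan frame lies in the empty bay, let go of (x of fan_mid in the frame of bay between -0.03 and 0.03 m and y of fan_mid in the frame of bay between -0.04 and 0.04 m and z of fan_mid in the frame of bay between 0.005 and 0.022 m and contact force between the fingers and fan below 0.1 N), for 0.2 s.
2. the lid is fully shut with the fan inside (x of fan_mid in the frame of bay between -0.03 and 0.03 m and y of fan_mid in the frame of bay between -0.04 and 0.04 m and z of fan_mid in the frame of bay between 0.005 and 0.022 m and value of joint lid below 0.035 rad), for 0.2 s.
3. the clamp is fully down on the shut lid (all of step 2 and value of joint clamp below 0.08 rad), for 0.2 s.
At the end, for the whole second after the job is handed in: The fan frame rests in the padded bay (its centre within 30 mm along, 40 mm across and 5 to 22 mm above the pad's centre), the lid is shut (under 0.035 rad), the clamp is down (under 0.08 rad), and every other prop is upright (within 0.2 rad) and within 30 mm of where it began (all of step 3 and linear speed of fan below 0.02 m/s and angle between each of perfume, candlestick, teacup, powder, decanter, goblet, bell's own z axis and vertical below 0.2 rad and distance of each of perfume, candlestick, teacup, powder, decanter, goblet, bell from where it was at the start of the episode below 0.03 m); the robot touches nothing.
It fails at once if another prop is knocked over or shifted by more than 30 mm (angle between any of perfume, candlestick, teacup, powder, decanter, goblet, bell's own z axis and vertical above 0.5 rad or distance of any of perfume, candlestick, teacup, powder, decanter, goblet, bell from where it was at the start of the episode above 0.03 m).
It fails at once if the fan frame is dropped (falls freely at over 0.8 m/s) (contact force between the fingers and fan below 0.1 N and linear speed of fan above 0.8 m/s).
It also fails if it takes over 67 s, if anything falls off the work surface, if the arm or the gripper's body presses on something with over 40 N, if the wrist force passes 120 N, or if a joint passes its speed limit or range.

ROBOT

A 7-joint arm with a two-finger parallel gripper is mounted at the origin on the work surface. World frame = base frame: x ahead of the robot, y to its left, z up, the work surface at z = 0. Lengths are in mm, angles in rad, forces in N, time in s.
With the tool pointing down it reaches from about 425 to 950 mm from the base axis. Payload 4.7 kg.
Tool frame: the origin (TCP) lies midway between the tips of the shut fingers; the grasp point (between the pads) lies 19 mm behind it; z points along the fingers, y is the line along which they close (so a half turn about z gives the same grasp; the last joint's range is limited). The gripper opens to 87 mm and grips with 3 to 60 N. Pads are 19 mm wide; open, the fingers measure 117 mm over their backs; the gripper's body (75 mm by 190 mm) begins 51 mm behind the grasp point.
Start: joints at [1.314, 0.469, -0.049, 1.532, 0.024, 1.141, -0.082], TCP at [152.485, -657.569, 222.573] pointing down, gripper open.
Joint ranges: [-2.59, 2.59], [-0.33, 1.99], [-1.39, 1.29], [0.1, 2.45], [-1.04, 4.18], [0.21, 1.99], [-2.66, 2.66]. Speed limits (rad/s): [2.57, 2.57, 3.14, 3.14, 3.14, 3.14, 3.14].

INTERFACE

Orientations are given as a unit quaternion [x, y, z, w].
In Python, from plant import arm gives the robot as it stands.
- The arm moves only by the tool jog_arm, never from a script. Its argument "series" is a list of rows, each a list of 7 numbers: the shift along the tool's x, y, z in cm, then the turn, a rotation vector about the tool's x, y, z in rad, then the closure in counts, from 0 (fully open) to 255 (shut). A call has exactly 8 rows; each row is the pose to reach, as a shift and turn from the pose commanded when the call began, along the tool's axes at that moment; what a row does not reach only later rows make up. A row lasts 1/10 s, in which the tool goes at most 50 mm and 8.59 degrees, less where a joint would pass 70% of its speed; a pose out of reach is approached as far as the arm can. A call with a gripper value outside its range is refused whole. The fingers move at their own pace and stop on an object; "grip_force" is the grip in N (left out, the last holds). Time passes only in rows, so rows that repeat a pose let the fingers close, or fill a call up. It gives the time, the measured TCP pose, the force, the opening and the grip force at its end, in the units of the state.
- arm.get_obs(): the state, without advancing time (a new reading comes with each control period).
- arm.grab_frame(name): name is "scene" or "side" or "wrist"; returns a dict with "pixels" (480x640x3 uint8, blue, green, red), "depth" (480x640 float32, mm along the optical axis (not along the pixel's ray), 0 where there is no reading), "fx", "fy", "cx", "cy" (pixels), "world_to_cam" (4x4, takes a point from world to camera coordinates); the wrist camera has in their place "mount" (4x4, takes a point from camera to tool coordinates, whose origin is the TCP and whose axes are the flange's). Camera axes: x right, y down, z forward; pixel columns grow to the right and rows downward; lengths in mm; the calibration is good to about 2 mm. A picture is of the moment at which its call begins: read the wrist's pose just before it.
- arm.sign_off(): hands the job in; it is judged then, once.
Trained networks look in a picture, given as the dict that the camera call returned (one of the last four; its "shot" number tells which), for a name from the list of things; names that differ only in an ending like _2 or _b are one class to them, and where a whole thing is asked for, a point or a joint stands for the part that bears it (a point fixed in the world has none). Each returns a list of dicts, best first, with "p" (0 to 1); they miss things now and then, are a little off and sometimes report something else, mostly with a low value. They report only what shows in the picture. A call takes as long as a camera call. They do not tell look-alikes from the thing itself.
- arm.masks_of(picture, label): "region" (480x640 bool, what is visible of it) and "uv" ([column, row] in pixels, amid what is visible of it).
The state is a dict: "time_s": time; "joint_positions": joint angles; "qd": joint speeds; "joint_torque": joint torques, N m; "position": TCP position; "tcp_rot": TCP orientation; "contact_force": force on the tool from outside, world axes, zero at the start; "torque": the same for the moment, N m; "gripper_width": finger opening in mm; "gripper_force": force on a finger pad.
Only numpy, scipy, OpenCV 4.12 (cv2) and the standard library are available. Lean on these libraries where they do the work, as an engineer would, in place of code of your own. Each camera call takes 0.05 s, during which the arm holds its last target. There are 200 camera calls.

## Working session

There is one attempt and no reset: what is moved stays moved. The work goes in short steps, Python scripts to look and compute and a tool call to move; the robot and the scene stay as the last step left them, time stands still between calls to the robot, and variables do not carry over. Pictures are saved under pics/ and viewed, at most 10 in all, crops included, and the job is handed in when it is done.

Besides the shell and the picture viewer there is one more tool, called after ">>>" as a command line: name --pt "numbers of a row" for each row, then --argument value for the rest. jog_arm: Moves the arm, as the interface text tells. Its arguments: {"type":"object","properties":{"series":{"type":"array","items":{"type":"array","items":{"type":"number"}}},"grip_force":{"type":"number"}},"required":["series"]}

```bash
mkdir -p pics; ls; cat > h.py <<'E'
import numpy as np, cv2
from plant import arm
from scipy.spatial.transform import Rotation as R
def w2c(p):
    if "world_to_cam" in p: return np.array(p["world_to_cam"])
    o=p["obs"]; T=np.eye(4); T[:3,:3]=R.from_quat(o["tcp_rot"]).as_matrix(); T[:3,3]=o["position"]
    return np.linalg.inv(T@np.array(p["mount"]))
def shot(n):
    o=arm.get_obs(); p=arm.grab_frame(n); p["obs"]=o; return p
def cloud(p):
    d=p["depth"].astype(float); v,u=np.mgrid[:480,:640]
    c=np.stack([(u-p["cx"])*d/p["fx"],(v-p["cy"])*d/p["fy"],d,np.ones_like(d)],-1)
    w=(c@np.linalg.inv(w2c(p)).T)[...,:3]; w[d==0]=np.nan; return w
def proj(p,X):
    c=w2c(p)@np.append(X,1); return [p["fx"]*c[0]/c[2]+p["cx"],p["fy"]*c[1]/c[2]+p["cy"]]
E
python3 - <<'E'
from h import *
for n in ["scene","side"]:
    p=shot(n); cv2.imwrite(f"pics/{n}0.png",p["pixels"]); W=cloud(p)
    print(n,"cam",np.linalg.inv(w2c(p))[:3,3].round())
    for l in ["fan_mid","case","lid","clamp","perfume","candlestick","teacup","powder","decanter","goblet","bell"]:
        for r in arm.masks_of(p,l)[:4]:
            if r["p"]<.3: continue
            q=W[r["region"]]; q=q[~np.isnan(q[:,0])]
            bgr=p["pixels"][r["region"]].mean(0).round()
            print(l,round(r["p"],2),np.round(r["uv"]),"med",np.median(q,0).round(),"lo",np.percentile(q,3,axis=0).round(),"hi",np.percentile(q,97,axis=0).round(),bgr,len(q))
E
```

```text
pics
scene cam [ 926. -618. 1331.]
fan_mid 0.96 [364. 234.] med [601. 191.  49.] lo [528. 166.  28.] hi [670. 219.  56.] [ 26.  36. 100.] 416
fan_mid 0.67 [356. 129.] med [337. 625.  33.] lo [251. 556.   1.] hi [425. 699.  43.] [33. 40. 98.] 749
case 0.56 [283. 307.] med [ 509. -194.   48.] lo [ 411. -286.    3.] hi [675. -59. 269.] [84. 88. 96.] 3720
lid 0.9 [313. 311.] med [ 670. -217.  266.] lo [ 613. -288.    2.] hi [679. -91. 271.] [130. 142. 155.] 564
clamp 0.61 [282. 250.] med [450. -56. 143.] lo [379. -72.  -2.] hi [459.  34. 185.] [54. 61. 99.] 189
perfume 0.76 [358. 194.] med [516. 300.  81.] lo [488. 284.  25.] hi [537. 336. 137.] [44. 73. 65.] 385
perfume 0.63 [285. 248.] med [453. -56. 156.] lo [443. -70.  94.] hi [459. -39. 186.] [47. 54. 97.] 137
candlestick 0.95 [315. 199.] med [401. 216.  44.] lo [359. 189.  25.] hi [429. 258. 191.] [ 82.  97. 108.] 550
teacup 0.64 [388. 305.] med [790. -34. 126.] lo [760. -57.   2.] hi [817.   3. 133.] [ 43.  75. 101.] 717
teacup 0.62 [324. 233.] med [489. 123.  55.] lo [449.  68.  25.] hi [550. 149.  88.] [ 74.  92. 107.] 712
powde
[... 1511 characters left out ...]
1. 192.] [102. 118. 125.] 703
teacup 0.94 [316. 259.] med [495. 112.  59.] lo [451.  72.  27.] hi [550. 155.  90.] [110. 130. 143.] 769
teacup 0.49 [387. 158.] med [ 353. -430.   39.] lo [ 325. -457.   -2.] hi [ 381. -409.  119.] [ 72.  92. 139.] 362
powder 0.8 [334. 186.] med [ 510. -225.   47.] lo [ 482. -257.   36.] hi [ 541. -197.   55.] [ 68. 115. 151.] 218
decanter 0.61 [314. 138.] med [ 635. -432.   89.] lo [ 607. -458.   10.] hi [ 668. -416.  169.] [ 44.  67. 104.] 609
goblet 0.58 [240. 210.] med [787. -14. 107.] lo [761. -51.   1.] hi [819.   9. 135.] [ 58.  89. 114.] 622
bell 0.85 [385. 157.] med [ 352. -430.   40.] lo [ 325. -453.   -1.] hi [ 381. -409.  120.] [ 71.  91. 139.] 352
```

View pics/scene0.png

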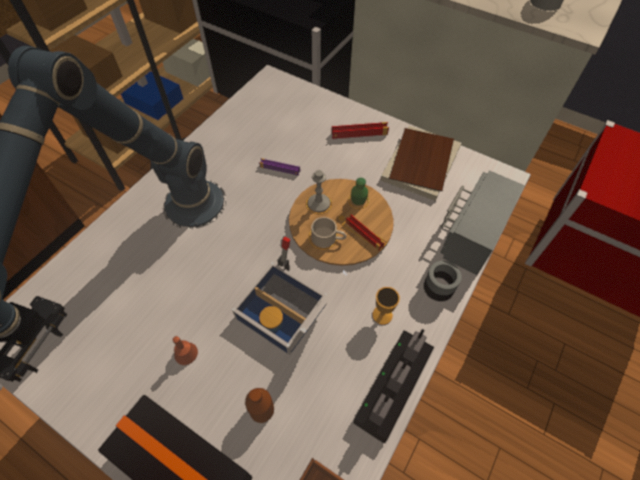

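View pics/side0.png

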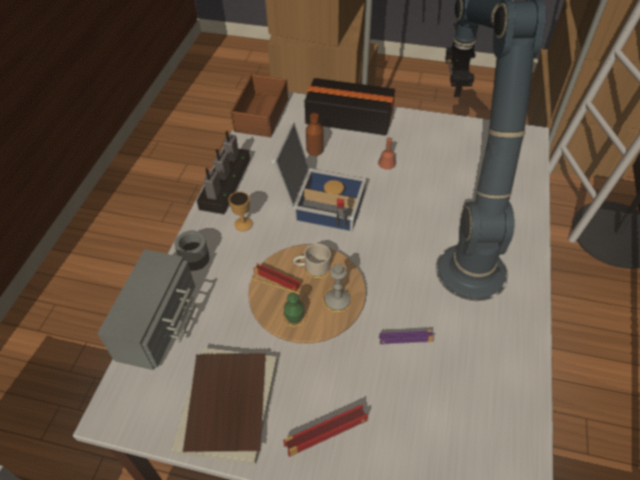

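```bash
python3 - <<'E'
from h import *
for n in ["scene","side"]:
    p=shot(n); W=cloud(p)
    print(n)
    for r in arm.masks_of(p,"fan_mid")[:3]:
        q=W[r["region"]]; q=q[np.isfinite(q[:,0])]; zm=np.percentile(q[:,2],90); t=q[q[:,2]>zm-6]
        print("fan",cv2.minAreaRect(t[:,:2].astype(np.float32)),zm)
    # walls: rim points z 58..70
    def rect(x0,x1,y0,y1,z0,z1):
        m=(W[...,0]>x0)&(W[...,0]<x1)&(W[...,1]>y0)&(W[...,1]<y1)&(W[...,2]>z0)&(W[...,2]<z1); return W[m]
    q=rect(350,720,-340,0,60,70); print("rim",len(q),cv2.minAreaRect(q[:,:2].astype(np.float32)),np.percentile(q,[2,98],axis=0).round())
    for z in (110,150,190,230,262):
        q=rect(550,760,-340,-20,z-8,z+8); print("lid",z,np.median(q,0).round(), np.percentile(q,[2,98],axis=0).round()[:,:2].tolist())
    q=rect(400,520,-85,0,100,200); print("clamp",[ (z,np.median(q[abs(q[:,2]-z)<6],0).round()) for z in range(105,200,12)])
E
```

```text
scene
fan ((600.240966796875, 193.53152465820312), (28.22620391845703, 156.75100708007812), 75.10185241699219) 54.34345904528307
fan ((334.48992919921875, 629.4171752929688), (223.7442169189453, 47.523170471191406), 37.847930908203125) 40.20399619582363
fan ((396.14752197265625, 219.7217559814453), (34.545631408691406, 28.53840446472168), 81.9219741821289) 181.31293328150605
rim 782 ((517.1600341796875, -174.04087829589844), (220.4639129638672, 224.02224731445312), 88.2728042602539) [[ 406. -284.   60.]
 [ 614.  -80.   69.]]
lid 110 [ 631. -286.  113.] [[626.0, -287.0], [638.0, -285.0]]
lid 150 [ 641. -287.  151.] [[634.0, -287.0], [648.0, -286.0]]
lid 190 [ 651. -287.  188.] [[644.0, -288.0], [656.0, -286.0]]
lid 230 [ 661. -287.  230.] [[655.0, -288.0], [667.0, -287.0]]
lid 262 [ 673. -191.  267.] [[665.0, -287.0], [680.0, -91.0]]
clamp [(105, array([451., -65., 108.])), (117, array([452., -64., 118.])), (129, array([449., -62., 129.])), (141, array([451., -59., 140.])), (153, array([455., -57., 153.])), (165, array([452., -54., 164.])), (177, array([452., -50., 179.])), (189, arra
[... 441 characters left out ...]
6796875), (229.8069305419922, 224.8850555419922), 86.30240631103516) [[ 410. -281.   60.]
 [ 625.  -72.   70.]]
lid 110 [ 632. -166.  110.] [[626.0, -282.0], [645.0, -83.0]]
lid 150 [ 641. -171.  151.] [[635.0, -283.0], [654.0, -82.0]]
lid 190 [ 651. -167.  190.] [[646.0, -281.0], [665.0, -83.0]]
lid 230 [ 661. -163.  230.] [[656.0, -278.0], [673.0, -82.0]]
lid 262 [ 672. -176.  265.] [[662.0, -282.0], [684.0, -82.0]]
clamp [(105, array([451., -57., 104.])), (117, array([447., -52., 115.])), (129, array([450., -48., 130.])), (141, array([453., -46., 144.])), (153, array([448., -42., 154.])), (165, array([451., -38., 164.])), (177, array([451., -39., 179.])), (189, array([446., -42., 186.]))]
```

The scene view shows the target fan at about (365,232) on the turntable, with its larger red twin at (360,130) and the purple one at (280,166) left alone. The case is at (280,305) with the powder tin in its right bay, so the left bay is the empty one. The clamp handle is at (286,243), leaning outwards. The side view agrees: fan (277,277), handle (341,203), lid (292,165) leaning back.

```bash
cat >> h.py <<'E'
def Rdown(yaw): # tool z down; tool y axis at world angle yaw (mod pi), chosen nearest the present one
    o=arm.get_obs(); R0=R.from_quat(o["tcp_rot"]); best=None
    for k in (0,np.pi):
        y=np.array([np.cos(yaw+k),np.sin(yaw+k),0]); z=np.array([0,0,-1]); T=R.from_matrix(np.stack([np.cross(y,z),y,z],1))
        if best is None or (R0.inv()*T).magnitude()<(R0.inv()*best).magnitude(): best=T
    return best
def delta(P,yaw):
    o=arm.get_obs(); R0=R.from_quat(o["tcp_rot"])
    return (R0.inv().apply(np.array(P)-o["position"])/10).round(2).tolist(),(R0.inv()*Rdown(yaw)).as_rotvec().round(3).tolist()
def st():
    o=arm.get_obs(); print(round(o["time_s"],2),np.round(o["position"],1),"R\n",R.from_quat(o["tcp_rot"]).as_matrix().round(3),"q",np.round(o["joint_positions"],2),"F",np.round(o["contact_force"],1),"w",np.round(o["gripper_width"],1),"gf",o["gripper_force"])
E
python3 - <<'E'
from h import *
st(); print(delta([480,-330,320],np.pi/2)); print(shot("wrist")["mount"])
E
```

```text
1.4 [ 152.5 -657.6  222.6] R
 [[ 0.974  0.226  0.   ]
 [ 0.226 -0.974 -0.   ]
 [ 0.     0.    -1.   ]] q [ 1.31  0.47 -0.05  1.53  0.02  1.14 -0.08] F [ 0.2  0.1 -1.2] w 87.0 gf 0.0
([39.3, -24.52, -9.74], [0.0, -0.0, 0.228])
[[ 3.39773549e-04 -9.54231331e-01 -2.99069308e-01  8.22263212e+01]
 [ 9.99999914e-01  2.52557173e-04  3.30276460e-04 -8.96573965e-01]
 [-2.39628047e-04 -2.99069394e-01  9.54231335e-01 -1.61589414e+02]
 [ 0.00000000e+00  0.00000000e+00  0.00000000e+00  1.00000000e+00]]
```

>>> jog_arm --pt "4 -2.5 -1.5 0 0 0.03 0" --pt "8.5 -5 -4 0 0 0.06 0" --pt "13 -7.5 -6 0 0 0.09 0" --pt "17 -10 -8 0 0 0.12 0" --pt "21 -12.5 -9.5 0 0 0.15 0" --pt "25.5 -15.5 -10 0 0 0.18 0" --pt "30 -18.5 -10 0 0 0.21 0" --pt "34 -21 -10 0 0 0.228 0" --grip_force 15

```text
time_s: 2.25
position: [424.7, -387.7, 323.3]
tcp_rot: [1.0, -0.001, 0.001, 0.001]
contact_force: [0.3, -0.9, -0.4]
gripper_width: 86.9
gripper_force: 0.0
```

```bash
python3 - <<'E'
from h import *
st(); p=shot("wrist"); cv2.imwrite("pics/w1.png",p["pixels"]); W=cloud(p); np.save("w1.npy",W)
m=(W[...,2]>60)&(W[...,2]<70)&(W[...,0]<630)
print(len(W[m]),np.nanpercentile(W[m],[2,50,98],axis=0).round(),[np.round(proj(p,[x,y,65])) for x,y in [(413,-81),(413,-281),(623,-81)]])
print(delta([590,190,250],np.radians(75)))
E
```

```text
2.25 [ 424.7 -387.7  323.3] R
 [[ 1.    -0.001  0.001]
 [-0.001 -1.    -0.001]
 [ 0.001  0.001 -1.   ]] q [ 0.81  0.24 -0.17  1.63  0.04  1.27 -0.95] F [ 0.3 -0.9 -0.4] w 86.9 gf 0.0
7801 [[ 405. -600.   60.]
 [ 482. -247.   65.]
 [ 605.  -79.   69.]] [array([ 30., 204.]), array([216., 204.]), array([-19., -20.])]
([16.42, -56.62, 7.69], [-0.005, -0.006, 0.275])
```

View pics/w1.png

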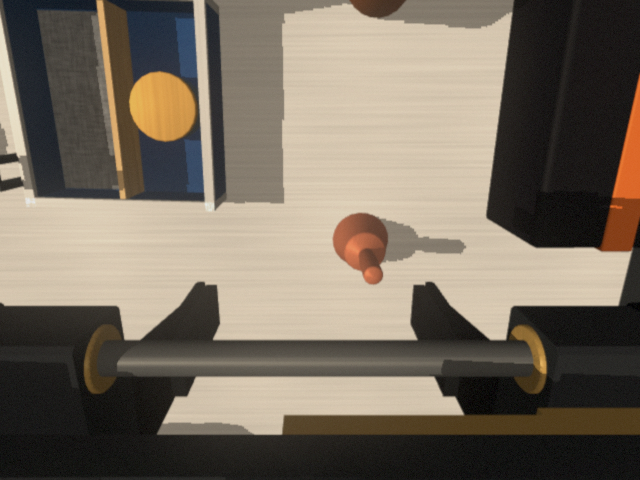

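The wrist view shows the case corners at about (30,200) and (210,208), the empty padded bay at (70,100) and the powder at (163,107). The case has a slight yaw, so I fit it from the rim.

```bash
python3 - <<'E'
from h import *
W=np.load("w1.npy"); q=W.reshape(-1,3); q=q[np.isfinite(q[:,0])]; q=q[(q[:,2]>59)&(q[:,2]<72)&(q[:,1]>-310)&(q[:,1]<-50)&(q[:,0]<640)]
f=q[(q[:,0]<425)&(q[:,1]>-265)&(q[:,1]<-95)]
print("front",len(f),np.polyfit(f[:,1]+181,f[:,0],1))
r=q[(q[:,1]<-265)&(q[:,0]>430)]; l=q[(q[:,1]>-95)&(q[:,0]>430)&(q[:,0]<600)]
for a in (r,l): print("side",len(a),np.polyfit(a[:,0]-518,a[:,1],1),np.percentile(a,[5,95],axis=0).round().tolist())
q=W.reshape(-1,3); q=q[np.isfinite(q[:,0])]; d=q[(q[:,2]>53)&(q[:,2]<59.5)&(abs(q[:,1]+181)<18)&(q[:,0]>425)&(q[:,0]<610)]
print("div",len(d),np.polyfit(d[:,0]-518,d[:,1],1))
E
```

```text
front 1612 [2.73668354e-02 4.12854505e+02]
side 2175 [-2.56253892e-02 -2.77009888e+02] [[441.0, -283.0, 62.0], [601.0, -271.0, 66.0]]
side 2280 [-5.76794545e-02 -8.59948871e+01] [[438.0, -91.0, 60.0], [582.0, -78.0, 67.0]]
div 1526 [-2.83610313e-02 -1.81246153e+02]
```

>>> jog_arm --pt "2 -5 0 0 0 0 60" --pt "4 -10 0 0 0 0 60" --pt "6 -15 0 0 0 0 60" --pt "8 -20 0 0 0 0.05 60" --pt "9 -25 0 0 0 0.1 60" --pt "10 -30 0 0 0 0.15 60" --pt "11 -35 0 0 0 0.2 60" --pt "12 -40 0 0 0 0.25 60"

```text
time_s: 3.1
position: [539.9, -6.4, 322.6]
tcp_rot: [0.992, -0.126, 0.0, 0.0]
contact_force: [0.1, -0.2, -0.4]
gripper_width: 66.5
gripper_force: 0.0
```

>>> jog_arm --pt "0 -4 1 0 0 0 60" --pt "0 -8 2 0 0 0 60" --pt "0 -11 3 0 0 0 60" --pt "0 -13 4 0 0 0 60" --pt "0 -14 5 0 0 0 60" --pt "0 -14.5 6 0 0 0 60" --pt "0 -14.5 6 0 0 0 60" --pt "0 -14.5 6 0 0 0 60"

```text
time_s: 3.9
position: [575.8, 130.9, 262.3]
tcp_rot: [0.992, -0.126, -0.0, 0.001]
contact_force: [-0.5, 1.3, 0.4]
gripper_width: 66.6
gripper_force: 0.0
```

```bash
python3 - <<'E'
from h import *
st(); p=shot("wrist"); cv2.imwrite("pics/w2.png",p["pixels"]); W=cloud(p)
for r in arm.masks_of(p,"fan_mid")[:2]:
    q=W[r["region"]]; q=q[np.isfinite(q[:,0])]; t=q[(q[:,2]>49)&(q[:,2]<60)]
    print(r["p"],r["uv"],len(q),cv2.minAreaRect(t[:,:2].astype(np.float32)) if len(t) else 0,np.median(t,0))
print(delta([600,196,150],np.radians(75)))
E
```

```text
3.9 [575.8 130.9 262.3] R
 [[ 0.968 -0.249 -0.   ]
 [-0.249 -0.968 -0.001]
 [ 0.     0.001 -1.   ]] q [ 0.06  0.34 -0.46  1.67  0.16  1.17 -2.26] F [-0.5  1.3  0.4] w 66.6 gf 0.0
0.63 [241.7, 186.2] 4683 ((600.4771728515625, 196.84011840820312), (24.643911361694336, 159.3146209716797), 75.0688247680664) [608.16430162 195.05854786  52.12212248]
([0.68, -6.88, 11.3], [0.0, -0.001, 0.01])
```

View pics/w2.png

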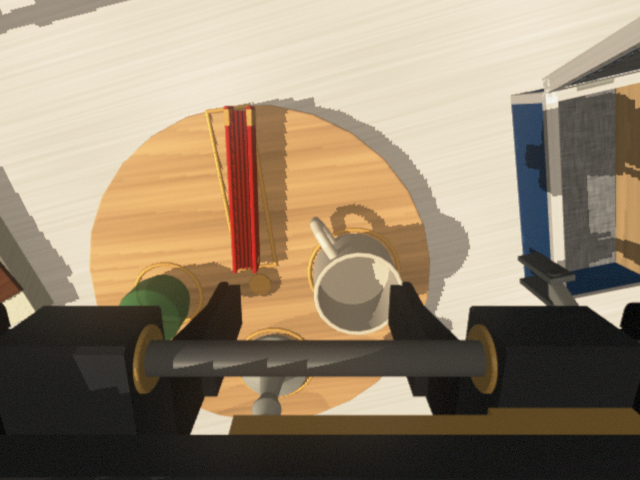

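The wrist view shows the fan at (240,188), clear of the teacup and its handle (315,225) and the perfume (155,305). The measured size (24.6 x 159) and top height match the 160 mm fan. Descending to grasp.

>>> jog_arm --pt "0.3 -3 1 0 0 0.01 110" --pt "0.7 -6 3 0 0 0.01 110" --pt "0.7 -7 7 0 0 0.01 110" --pt "0.7 -7 11 0 0 0.01 110" --pt "0.7 -7 15 0 0 0.01 110" --pt "0.7 -7 19 0 0 0.01 110" --pt "0.7 -7 21.5 0 0 0.01 110" --pt "0.7 -7 22.7 0 0 0.01 110"

```text
time_s: 4.8
position: [598.9, 196.9, 33.1]
tcp_rot: [0.991, -0.13, -0.001, 0.001]
contact_force: [0.6, 0.1, 0.3]
gripper_width: 49.4
gripper_force: 0.0
```

>>> jog_arm --pt "0 0 0 0 0 0 110" --pt "0 0 0 0 0 0 200" --pt "0 0 0 0 0 0 220" --pt "0 0 0 0 0 0 220" --pt "0 0 0 0 0 0 220" --pt "0 0 0 0 0 0 220" --pt "0 0 0 0 0 0 220" --pt "0 0 0 0 0 0 220" --grip_force 25

```text
time_s: 5.6
position: [600.3, 198.4, 36.3]
tcp_rot: [0.992, -0.13, 0.001, 0.0]
contact_force: [-0.7, -1.4, 6.4]
gripper_width: 24.0
gripper_force: 25.0
```

```bash
python3 - <<'E'
from h import *
st(); print(delta([518,-134,120],np.pi/2-.028))
E
```

```text
5.6 [600.3 198.4  36.3] R
 [[ 0.966 -0.257  0.001]
 [-0.257 -0.966 -0.   ]
 [ 0.001  0.    -1.   ]] q [-0.1   0.64 -0.4   1.78  0.33  0.79 -2.5 ] F [-0.7 -1.4  6.4] w 24.0 gf 25.000932812690735
([0.61, 34.24, -8.36], [0.0, -0.001, -0.232])
```

>>> jog_arm --pt "0 0 -2 0 0 0 220" --pt "0 0 -6 0 0 0 220" --pt "0 0 -10.5 0 0 0 220" --pt "0 0.5 -15 0 0 0 220" --pt "0 3 -19 0 0 -0.03 220" --pt "0.1 7 -20 0 0 -0.08 220" --pt "0.3 11.5 -20 0 0 -0.13 220" --pt "0.6 16 -20 0 0 -0.17 220"

```text
time_s: 6.4
position: [563.8, 41.4, 235.7]
tcp_rot: [0.999, -0.044, 0.0, 0.0]
contact_force: [0.4, -1.5, -1.4]
gripper_width: 23.4
gripper_force: 25.0
```

```bash
python3 - <<'E'
from h import *
st(); print(delta([518,-134,235],np.pi/2-.028))
E
```

```text
6.4 [563.8  41.4 235.7] R
 [[ 0.996 -0.087  0.001]
 [-0.087 -0.996 -0.   ]
 [ 0.001  0.    -1.   ]] q [ 0.24  0.32 -0.48  1.76  0.16  1.1  -1.96] F [ 0.4 -1.5 -1.4] w 23.4 gf 25.00243842601776
([-3.04, 17.87, 0.07], [0.0, -0.001, -0.059])
```

>>> jog_arm --pt "-0.5 4 0 0 0 -0.02 220" --pt "-1.2 8 0 0 0 -0.04 220" --pt "-2 12 0 0 0 -0.059 220" --pt "-2.7 15.5 0 0 0 -0.059 220" --pt "-3 17.5 0 0 0 -0.059 220" --pt "-3 17.9 0 0 0 -0.059 220" --pt "-3 17.9 0 0 0 -0.059 220" --pt "-3 17.9 0 0 0 -0.059 220"

```text
time_s: 7.2
position: [518.9, -131.1, 235.3]
tcp_rot: [1.0, -0.014, 0.0, -0.001]
contact_force: [0.3, 1.0, -1.0]
gripper_width: 23.7
gripper_force: 25.0
```

```bash
python3 - <<'E'
from h import *
st(); p=shot("wrist"); cv2.imwrite("pics/w3.png",p["pixels"]); W=cloud(p)
# pad & walls in this view
m=(W[...,2]>58)&(W[...,2]<72)&(W[...,1]>-310)&(W[...,1]<-50)&(W[...,0]<640)&(W[...,0]>400); 
pad=(W[...,2]>3)&(W[...,2]<16)&(W[...,1]>-180)&(W[...,1]<-85)&(W[...,0]<620)&(W[...,0]>415)
print(np.percentile(W[pad],[1,50,99],axis=0).round(),pad.sum(), np.percentile(W[m],[1,50,99],axis=0).round())
for c in [(516.8+97*s,-133.5+44*t-97*s*.028,65) for s in(-1,1) for t in (-1,1)]: print(np.round(proj(p,c)))
E
```

```text
7.2 [ 518.9 -131.1  235.3] R
 [[ 1.    -0.028  0.   ]
 [-0.028 -1.     0.001]
 [ 0.    -0.001 -1.   ]] q [ 0.52  0.26 -0.42  1.83  0.12  1.08 -1.55] F [ 0.3  1.  -1. ] w 23.7 gf 24.999881386756897
[[ 427. -179.    7.]
 [ 545. -137.   10.]
 [ 611.  -87.   14.]] 7768 [[ 418. -282.   58.]
 [ 580. -183.   65.]
 [ 621.  -70.   71.]]
[366. 315.]
[271. 317.]
[375.  93.]
[263.  97.]
```

View pics/w3.png

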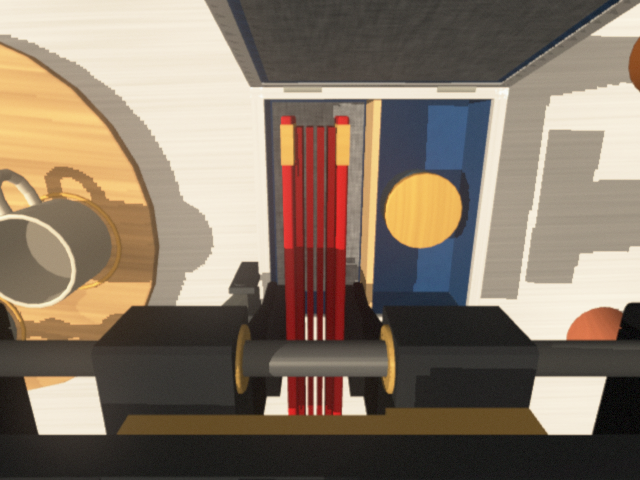

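The fan at (315,200) is lined up inside the bay, whose walls are at about columns 268 and 370. The tool is clear of the clamp (245,280) and the lid. Lowering.

>>> jog_arm --pt "0 0.2 2 0 0 0 220" --pt "0 0.2 5 0 0 0 220" --pt "0 0.2 8.5 0 0 0 220" --pt "0 0.2 12 0 0 0 220" --pt "0 0.2 15 0 0 0 220" --pt "0 0.2 17.5 0 0 0 220" --pt "0 0.2 19.3 0 0 0 220" --pt "0 0.2 20 0 0 0 220"

```text
time_s: 8.05
position: [517.7, -133.3, 33.6]
tcp_rot: [1.0, -0.014, -0.001, -0.001]
contact_force: [0.3, -0.0, -1.7]
gripper_width: 23.9
gripper_force: 25.0
```

>>> jog_arm --pt "0 0 0.3 0 0 0 220" --pt "0 0 0.6 0 0 0 220" --pt "0 0 0.9 0 0 0 220" --pt "0 0 1.1 0 0 0 220" --pt "0 0 1.3 0 0 0 220" --pt "0 0 1.3 0 0 0 220" --pt "0 0 1.3 0 0 0 220" --pt "0 0 1.3 0 0 0 220"

```text
time_s: 8.85
position: [518.5, -135.3, 22.5]
tcp_rot: [1.0, -0.016, 0.0, 0.0]
contact_force: [-0.6, 0.1, -0.6]
gripper_width: 24.0
gripper_force: 25.0
```

>>> jog_arm --pt "0 0 0.1 0 0 0 220" --pt "0 0 0.15 0 0 0 220" --pt "0 0 0.15 0 0 0 160" --pt "0 0 0.1 0 0 0 125" --pt "0 0 0.1 0 0 0 125" --pt "0 0 0.1 0 0 0 125" --pt "0 0 -1.5 0 0 0 125" --pt "0 0 -5 0 0 0 125"

```text
time_s: 9.65
position: [516.1, -134.8, 70.5]
tcp_rot: [1.0, -0.015, -0.003, -0.001]
contact_force: [-0.6, 0.5, 0.2]
gripper_width: 44.2
gripper_force: 0.0
```

>>> jog_arm --pt "0 0 -4.5 0 0 0 125" --pt "0 0 -9 0 0 0 125" --pt "0 0 -13.5 0 0 0 125" --pt "0 0 -18 0 0 0 180" --pt "0 0 -22.5 0 0 0 255" --pt "0 0 -26 0 0 0 255" --pt "0 0 -27.5 0 0 0 255" --pt "0 0 -27.5 0 0 0 255"

```text
time_s: 10.45
position: [519.6, -135.2, 350.0]
tcp_rot: [1.0, -0.016, 0.003, 0.001]
contact_force: [0.3, 0.2, -0.2]
gripper_width: 12.6
gripper_force: 0.0
```

```bash
python3 - <<'E'
from h import *
st(); p=shot("wrist"); cv2.imwrite("pics/w4.png",p["pixels"]); W=cloud(p)
for r in arm.masks_of(p,"fan_mid")[:2]:
    q=W[r["region"]]; q=q[np.isfinite(q[:,0])]; t=q[(q[:,2]>30)&(q[:,2]<48)]
    print(r["p"],r["uv"],len(q),cv2.minAreaRect(t[:,:2].astype(np.float32)) if len(t) else 0,np.median(q,0))
s=shot("scene"); V=cloud(s)
for a in (W,V):
  for z in (110,170,230):
    q=a[(abs(a[...,2]-z)<5)&(a[...,0]>600)&(a[...,0]<730)&(a[...,1]>-300)&(a[...,1]<-60)]; print(z,np.median(q,0).round(1),len(q))
print(delta([755,-195,330],np.pi/2-.028))
E
```

```text
10.45 [ 519.6 -135.2  350. ] R
 [[ 0.999 -0.031  0.005]
 [-0.031 -1.    -0.002]
 [ 0.005  0.002 -1.   ]] q [ 0.55  0.18 -0.43  1.66  0.08  1.31 -1.5 ] F [ 0.3  0.2 -0.2] w 12.6 gf 0.0
0.7 [36.8, 288.1] 3139 ((396.761474609375, 224.61215209960938), (77.99038696289062, 76.5838623046875), 22.979820251464844) [403.60816814 216.06339931  39.9273516 ]
0.66 [314.6, 183.0] 2371 ((518.7595825195312, -134.42510986328125), (23.73508644104004, 156.561767578125), 88.4193344116211) [ 521.90757146 -134.21253486   36.9493179 ]
110 [ 629.1 -184.1  110.1] 789
170 [ 643.8 -183.6  170.2] 1318
230 [ 658.5 -182.9  230.2] 2558
110 [ 629.6 -286.7  111.6] 5
170 [ 645.9 -287.7  171.9] 3
230 [ 660.7 -287.4  229.6] 7
([23.93, 5.24, 1.51], [-0.0, 0.003, -0.003])
```

The fan lies in the bay at (519,-134), level and let go. Next, moving behind the lid.

>>> jog_arm --pt "4 1 0 0 0 0 255" --pt "8.5 2 0 0 0 0 255" --pt "13 3 0 0 0 0 255" --pt "17 4 0 0 0 0 255" --pt "20 4.7 0.5 0 0 0 255" --pt "20.5 4.7 4 0 0 0 255" --pt "20.5 4.7 8 0 0 0 255" --pt "20.5 4.7 10.5 0 0 0 255"

```text
time_s: 11.4
position: [719.8, -188.1, 235.8]
tcp_rot: [1.0, -0.015, -0.004, -0.001]
contact_force: [0.2, -0.4, -0.4]
gripper_width: 0.2
gripper_force: 0.0
```

```bash
python3 - <<'E'
from h import *
st()
# outer-face points (x,z) at radius r from hinge (619,65)
for r in (195,160):
  for t in np.arange(1.8,-.01,-.15): print(r,round(t,2),(619-r*np.cos(t)+12*np.sin(t)).round(),(65+r*np.sin(t)+12*np.cos(t)).round())
E
```

```text
11.4 [ 719.8 -188.1  235.8] R
 [[ 1.    -0.03  -0.008]
 [-0.03  -1.     0.002]
 [-0.008 -0.002 -1.   ]] q [ 0.43  0.61 -0.39  1.3   0.23  1.28 -1.56] F [ 0.2 -0.4 -0.4] w 0.2 gf 0.0
195 1.8 675.0 252.0
195 1.65 646.0 258.0
195 1.5 617.0 260.0
195 1.35 588.0 258.0
195 1.2 560.0 251.0
195 1.05 532.0 240.0
195 0.9 507.0 225.0
195 0.75 485.0 207.0
195 0.6 465.0 185.0
195 0.45 449.0 161.0
195 0.3 436.0 134.0
195 0.15 428.0 106.0
195 0.0 424.0 77.0
160 1.8 667.0 218.0
160 1.65 644.0 224.0
160 1.5 620.0 225.0
160 1.35 596.0 224.0
160 1.2 572.0 218.0
160 1.05 550.0 210.0
160 0.9 529.0 198.0
160 0.75 510.0 183.0
160 0.6 494.0 165.0
160 0.45 480.0 145.0
160 0.3 470.0 124.0
160 0.15 463.0 101.0
160 0.0 459.0 77.0
```

>>> jog_arm --pt "-1.5 0 0.2 0 0 0 255" --pt "-3 0 0.4 0 0 0 255" --pt "-4.5 0 0.6 0 0 0 255" --pt "-6 0 0.8 0 0 0 255" --pt "-7.5 0 0.8 0 0 0 255" --pt "-9 0 0.8 0 0 0 255" --pt "-10.2 0 0.8 0 0 0 255" --pt "-11.4 0 0.8 0 0 0 255"

```text
time_s: 12.2
position: [607.2, -184.7, 233.0]
tcp_rot: [1.0, -0.015, -0.0, -0.0]
contact_force: [2.7, -0.1, -1.0]
gripper_width: 0.4
gripper_force: 1.3
```

```bash
python3 - <<'E'
from h import *
st(); V=cloud(shot("scene"))
q=V[(V[...,2]>120)&(V[...,0]>500)&(V[...,0]<730)&(V[...,1]>-300)&(V[...,1]<-60)]
q=q[(q[:,1]<-270)]; print(len(q),np.polyfit(q[:,2],q[:,0],1) if len(q)>3 else 0, q[:,2].max() if len(q) else 0)
E
```

```text
12.2 [ 607.2 -184.7  233. ] R
 [[ 1.    -0.031 -0.001]
 [-0.031 -1.     0.001]
 [-0.001 -0.001 -1.   ]] q [ 0.53  0.43 -0.42  1.6   0.18  1.15 -1.53] F [ 2.7 -0.1 -1. ] w 0.4 gf 1.348871232730744
474 [2.12311713e-02 5.94317427e+02] 349.4040803643313
```

>>> jog_arm --pt "-2.5 0 1.3 0 0 0 255" --pt "-4.7 0 2.3 0 0 0 255" --pt "-6.8 0 3.5 0 0 0 255" --pt "-8.7 0 5 0 0 0 255" --pt "-10.3 0 6.8 0 0 0 255" --pt "-11.7 0 8.8 0 0 0 255" --pt "-12.7 0 10.9 0 0 0 255" --pt "-13.1 0 12 0 0 0 255"

```text
time_s: 13.05
position: [474.2, -180.8, 112.5]
tcp_rot: [1.0, -0.016, -0.002, -0.0]
contact_force: [0.5, -0.6, 1.3]
gripper_width: 0.6
gripper_force: 0.6
```

>>> jog_arm --pt "-0.3 0 1 0 0 0 255" --pt "-0.5 0 2 0 0 0 255" --pt "-0.6 0 2.8 0 0 0 255" --pt "-0.7 0 3.4 0 0 0 255" --pt "-0.7 0 3.7 0 0 0 255" --pt "-0.7 0 3.8 0 0 0 255" --pt "-0.7 0 3.8 0 0 0 255" --pt "-0.7 0 3.8 0 0 0 255"

```text
time_s: 13.85
position: [470.0, -180.7, 77.4]
tcp_rot: [1.0, -0.016, -0.0, 0.0]
contact_force: [-3.2, 0.3, 8.5]
gripper_width: 0.6
gripper_force: 4.4
```

>>> jog_arm --pt "0 0 0.2 0 0 0 255" --pt "0 0 0.2 0 0 0 255" --pt "0 0 -3 0 0 0 255" --pt "0 0 -7.5 0 0 0 255" --pt "0 0 -12 0 0 0 255" --pt "0 0 -16 0 0 0 255" --pt "0 0 -18.5 0 0 0 255" --pt "-0.5 -3 -19 0 0 0 255"

```text
time_s: 14.65
position: [468.2, -154.4, 270.1]
tcp_rot: [1.0, -0.019, 0.004, 0.002]
contact_force: [0.2, 0.6, 0.0]
gripper_width: 0.1
gripper_force: 0.0
```

>>> jog_arm --pt "-0.5 -4 0 0 0 0 255" --pt "-1 -8 0 0 0 0 255" --pt "-1.5 -12 0 0 0 0 255" --pt "-2 -15 0 0 0 0 255" --pt "-2 -16 0 0 0 0 255" --pt "-2 -16 0 0 0 0 255" --pt "-2 -16 0 0 0 0 255" --pt "-2 -16 0 0 0 0 255"

```text
time_s: 15.45
position: [451.2, 8.1, 266.2]
tcp_rot: [1.0, -0.017, -0.0, 0.0]
contact_force: [0.2, -0.4, -0.7]
gripper_width: 0.7
gripper_force: 0.0
```

```bash
python3 - <<'E'
from h import *
st()
for n in ["scene","side"]:
    p=shot(n); W=cloud(p)
    q=W[(abs(W[...,0]-450)<30)&(W[...,1]>-90)&(W[...,1]<-20)&(W[...,2]>100)&(W[...,2]<195)]
    if len(q)>5: print(n,"clamp",len(q),np.percentile(q,[3,50,97],axis=0).round().tolist(),[(z,np.round(np.median(q[abs(q[:,2]-z)<7],0))) for z in (110,145,180)])
    q=W[(W[...,0]>425)&(W[...,0]<605)&(W[...,1]>-270)&(W[...,1]<-90)&(W[...,2]<150)]; A=np.c_[q[:,:2]-[515,-181],np.ones(len(q))]
    c=np.linalg.lstsq(A,q[:,2],rcond=None)[0]; print("lid plane",c.round(3),len(q))
    cv2.imwrite(f"pics/{n}1.png",p["pixels"])
print(delta([451,5,165],np.pi/2-.028))
E
```

```text
15.45 [451.2   8.1 266.2] R
 [[ 0.999 -0.034 -0.   ]
 [-0.034 -0.999 -0.   ]
 [-0.     0.    -1.   ]] q [ 0.45  0.1  -0.6   1.95  0.06  1.11 -1.78] F [ 0.2 -0.4 -0.7] w 0.7 gf 0.0
scene clamp 152 [[439.0, -68.0, 103.0], [452.0, -56.0, 157.0], [460.0, -40.0, 186.0]] [(110, array([451., -66., 109.])), (145, array([451., -59., 149.])), (180, array([451., -48., 181.]))]
lid plane [ 0.    -0.    76.124] 3265
side clamp 107 [[440.0, -62.0, 103.0], [450.0, -44.0, 160.0], [462.0, -34.0, 187.0]] [(110, array([452., -55., 107.])), (145, array([453., -43., 147.])), (180, array([450., -39., 181.]))]
lid plane [-6.0000e-03 -3.0000e-03  7.6338e+01] 1144
([0.01, 0.35, 10.12], [0.0, 0.0, -0.006])
```

View pics/side1.png

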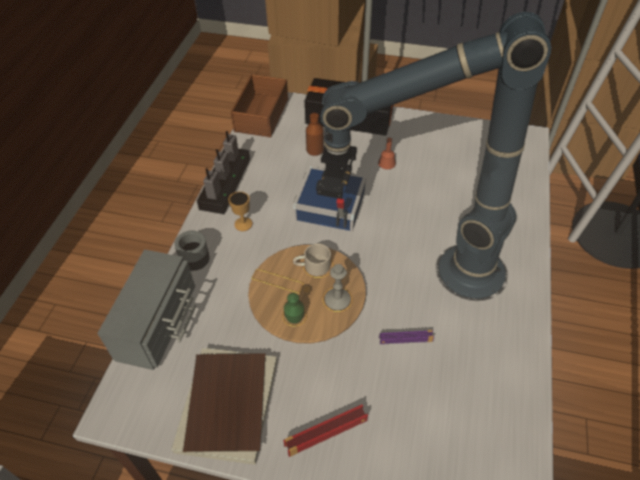

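Lid is shut (plane at 76–77 mm, level). The clamp handle at (341,203) is still upright, leaning out; the other props stand where they were. Pushing the clamp over.

>>> jog_arm --pt "0 0 3 0 0 0 255" --pt "0 0 6.5 0 0 0 255" --pt "0 0 9.5 0 0 0 255" --pt "0 0 10.2 0 0 0 255" --pt "0 1.5 10.2 0 0 0 255" --pt "0 3 10.1 0 0 0 255" --pt "0 4.4 10 0 0 0 255" --pt "0 5.7 10 0 0 0 255"

```text
time_s: 16.35
position: [450.4, -47.6, 167.8]
tcp_rot: [1.0, -0.016, 0.001, -0.0]
contact_force: [-0.3, 1.3, -0.1]
gripper_width: 0.8
gripper_force: 0.7
```

```bash
python3 -c "
from h import *; st()"
```

```text
16.35 [450.4 -47.6 167.8] R
 [[ 0.999 -0.032  0.003]
 [-0.032 -0.999  0.   ]
 [ 0.003 -0.    -1.   ]] q [ 0.51  0.21 -0.56  2.08  0.15  0.88 -1.74] F [-0.3  1.3 -0.1] w 0.8 gf 0.724738072603941
```

>>> jog_arm --pt "0 1.3 0 0 0 0 255" --pt "0 2.5 0.3 0 0 0 255" --pt "0 3.6 0.8 0 0 0 255" --pt "0 4.7 1.4 0 0 0 255" --pt "0 5.6 2.2 0 0 0 255" --pt "0 6.4 3 0 0 0 255" --pt "0 7.1 4 0 0 0 255" --pt "0 7.6 5 0 0 0 255"

```text
time_s: 17.15
position: [446.6, -123.8, 115.3]
tcp_rot: [1.0, -0.016, -0.0, 0.0]
contact_force: [-0.3, -0.3, 1.5]
gripper_width: 0.7
gripper_force: 0.8
```

>>> jog_arm --pt "0 0.3 0.8 0 0 0 255" --pt "0 0.5 1.5 0 0 0 255" --pt "0 0.6 2 0 0 0 255" --pt "0 0.7 2.3 0 0 0 255" --pt "0 0.7 2.5 0 0 0 255" --pt "0 0.7 2.6 0 0 0 255" --pt "0 0.7 2.6 0 0 0 255" --pt "0 0.7 2.6 0 0 0 255"

```text
time_s: 17.95
position: [446.5, -129.1, 94.5]
tcp_rot: [1.0, -0.015, -0.001, 0.001]
contact_force: [-12.5, 3.4, 43.0]
gripper_width: 0.6
gripper_force: 21.4
```

>>> jog_arm --pt "0 0 -0.5 0 0 0 255" --pt "0 0 -2 0 0 0 255" --pt "0 0 -5 0 0 0 255" --pt "0 0 -9 0 0 0 255" --pt "0 0 -13 0 0 0 255" --pt "0 3 -16 0 0 0 255" --pt "0 7 -18 0 0 0 255" --pt "0 11 -18 0 0 0 255"

```text
time_s: 18.75
position: [444.7, -241.0, 273.7]
tcp_rot: [1.0, -0.015, 0.003, 0.002]
contact_force: [1.3, -0.6, 0.2]
gripper_width: 0.5
gripper_force: 0.0
```

>>> jog_arm --pt "0 4 0 0 0 0 255" --pt "0 8 0 0 0 0 255" --pt "0 12 0 0 0 0 255" --pt "0 15 0 0 0 0 255" --pt "0 16 0 0 0 0 255" --pt "0 16 0 0 0 0 255" --pt "0 16 0 0 0 0 255" --pt "0 16 0 0 0 0 255"

```text
time_s: 19.55
position: [438.9, -397.5, 270.5]
tcp_rot: [1.0, -0.014, 0.0, -0.0]
contact_force: [-0.2, -0.7, 0.0]
gripper_width: 0.5
gripper_force: 0.0
```

```bash
python3 - <<'E'
from h import *
st(); p=shot("side"); cv2.imwrite("pics/side2.png",p["pixels"])
for n,p in (("side",p),("scene",shot("scene"))):
    W=cloud(p); print(n)
    q=W[(W[...,0]>480)&(W[...,0]<605)&(W[...,1]>-270)&(W[...,1]<-90)&(W[...,2]<150)]; print("lid z",np.percentile(q[:,2],[3,50,97]))
    for a,b in((-95,-80),(-125,-110),(-140,-128),(-160,-145)):
        q=W[(abs(W[...,0]-448)<6)&(W[...,1]>a)&(W[...,1]<b)]; print("clamp",a,np.median(q[:,2]).round(1),len(q))
    q=W[(abs(W[...,0]-450)<30)&(W[...,1]>-75)&(W[...,1]<-20)]; print("max z at pivot",np.nanpercentile(q[:,2],97))
E
```

```text
19.55 [ 438.9 -397.5  270.5] R
 [[ 1.    -0.028  0.   ]
 [-0.028 -1.     0.001]
 [ 0.    -0.001 -1.   ]] q [ 0.94  0.32 -0.36  1.66  0.12  1.18 -1.04] F [-0.2 -0.7  0. ] w 0.5 gf 0.0
side
lid z [68.57783927 76.49135106 83.83981274]
clamp -95 54.3 27
clamp -125 91.2 15
clamp -140 93.7 10
clamp -160 93.1 14
max z at pivot 96.6605668970561
scene
lid z [70.9673842  76.17646547 80.89984475]
clamp -95 91.7 19
clamp -125 90.5 23
clamp -140 94.8 14
clamp -160 93.6 20
max z at pivot 98.15802471899929
```

View pics/side2.png

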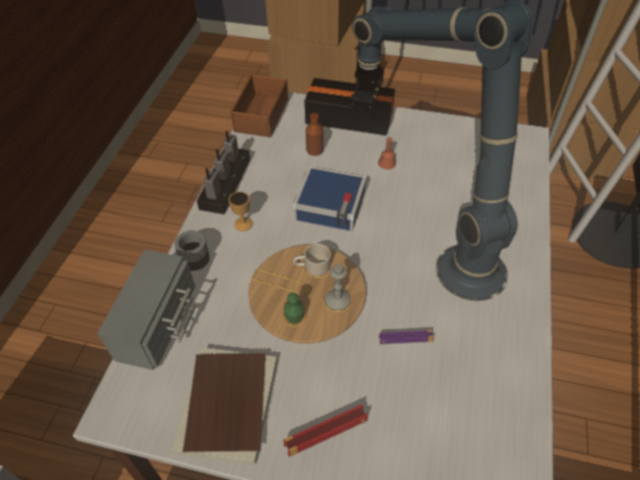

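The lid is flat at (330,195). The clamp lies level over it at (345,205), with the handle top at about 94 mm, and the props haven't moved. Handing in.

```bash
python3 -c "
from plant import arm; print(arm.sign_off())"
```

```text
the job is handed in; nothing more can be done
None
```

I handed the job in at about 20 s on the robot's clock: the fan frame lies in the padded bay, the lid is shut with the clamp fully down on it, and the other props look unmoved in the last picture. The judge's verdict was not shown.

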